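Unclip the work light's battery pack and put it on charge

TASK

The work light's battery pack is flat: pinch the pack's two side buttons together to free its catches, lift it out of the light, set it down upright on bare bench and let go. Then take it again by its two plain faces, lower it gently, upright and fully home between the tall cheeks of the charging stand, and let go; finally press the stand's round start button fully down and let it spring back. Never let the pack tip over, and leave the other things on the bench where they are.

Things in the scene. Friction and masses are not known exactly. Their poses are not given: they have to be found in the camera images.
- pack: Battery pack: dark upright block 58 mm (its x) by 44 mm (y) by 72 mm high, 0.3 to 0.6 kg; origin at the centre of its underside, z up. Faces at x = +-29 mm are plain: grip these for the charging stand. Faces at y = +-22 mm carry the two spring buttons. It starts clipped in the work light, x, y along the light's. Either way round is the same.
- pack_center (a point): Centre of the pack, 36 mm above its underside, with the pack's axes. The side buttons' centres lie 16 mm above it. On each button side a steel hook, 9 to 17 mm above the underside, tip 28.5 mm from the axis when out, catches under a lip of the light; both buttons must be in at least 5 mm for the pack to lift out.
- pack_button_a (a joint): Button on the pack's +y side, m pressed in: 0 out, 0.007 fully in. Its grey face, 26 mm wide, 20 mm high, centred 52 mm above the pack's underside, stands 30 mm from the pack's axis when out (60 mm over both), 23 mm fully in (46 mm over both). Spring: 2 N to start, 6 N fully in; squeeze with 15 to 30 N. Held fully in, the buttons are the grip to lift by.
- pack_button_b (a joint): The same on the pack's -y side, m pressed in.
- light_bay (a point): Centre of the battery bay's floor in the fixed work light, 30 mm above the bench; the light's axes, z up. Grey base: x -45 to 70 mm, y -50 to 50 mm about this point, top 25 mm above this floor; lamp head at x = 40 to 80 mm, up to 95 mm above this floor. The pack stands here with 2 mm play, buttons wholly above the base. Raised 30 mm it is free of the lips.
- charger_seat (a point): Centre of the fixed charging stand's cradle floor, 14 mm above the bench; the stand's axes, z up. Grey base x -105 to 45, y -46 to 46 mm about it. Two cheeks 54 mm long, inner faces at y = +-34 mm, 64 mm high: 4 mm beside each pack button, no room for fingers. Ribs 8 mm high at x = +-33 mm; ends open above them. Pack belongs on this floor, its x along the stand's x, either way.
- start_button (a joint): Round spring push button on the stand, m pressed: 0 up, 0.006 fully down; it takes 4 N to push fully down.
- start_button_top (a point): Centre of the top of the start button, 24 mm across, when up 36 mm above the bench, 80 mm to the -x side of charger_seat. It moves down with the button.
- bare_spot (a point): A point on the bench top that is always bare for 45 mm around: one handy place to set the pack down (any other bare bench will do). World axes.
- tape_green: Bystander: roll of green tape lying flat, 64 mm across, 19 mm high; origin at the centre of its underside.
- tape_measure: Bystander: yellow tape measure, 36x74x62 mm; origin at the centre of its underside.
- multimeter: Bystander: multimeter on its back, 132x62x41 mm; origin at the centre of its underside.
- side_cutters: Bystander: side cutters with red handles lying flat, 60x119x21 mm; origin at the centre of its underside.
- hex_bolt_1: Bystander: steel bolt standing on its head, 19 mm wide, 38 mm high; origin at the centre of its underside.
- heatshrink_pack: Bystander: flat pack of black sleeves, 48x90x4 mm; origin at the centre of its underside.
- wood_block: Bystander: wooden block, 48x65x42 mm; origin at the centre of its underside.
- tape_black: Bystander: roll of black tape lying flat, 68 mm across, 19 mm high; origin at the centre of its underside.
Things that resemble listed ones, but are neither listed nor needed, are in the scene too. Leave any green look-alike of the pack alone.

How it is judged:
On the way, in this order (a step that is already met when the one before it is completed fails the run):
1. the battery pack is unclipped and lifted clear out of the work light (z of pack_center in the frame of light_bay above 0.062 m), for 0.1 s.
2. the pack stands upright on the bench, released (height (world z) of pack_center below 0.04 m and angle between pack_center's own z axis and vertical below 0.1 rad and linear speed of pack below 0.02 m/s and contact force between the fingers and pack below 0.1 N), for 0.2 s.
3. the pack stands fully home in the charging stand, released (horizontal distance between pack_center and charger_seat below 0.01 m and z of pack_center in the frame of charger_seat below 0.039 m and angle between pack_center's own z axis and vertical below 0.06 rad and contact force between the fingers and pack below 0.1 N), for 0.2 s.
4. the start button is fully down, with the pack in the stand (horizontal distance between pack_center and charger_seat below 0.01 m and z of pack_center in the frame of charger_seat below 0.039 m and angle between pack_center's own z axis and vertical below 0.06 rad and value of joint start_button above 0.005 m), for 0.05 s.
At the end, for the whole second after the job is handed in: The pack stands at rest in the charging stand: its centre within 10 mm of the cradle's centre seen from above, its underside within 3 mm of the cradle floor, upright within 0.06 rad; the start button has sprung back to within 1.5 mm (horizontal distance between pack_center and charger_seat below 0.01 m and z of pack_center in the frame of charger_seat below 0.039 m and angle between pack_center's own z axis and vertical below 0.06 rad and value of joint start_button below 0.0015 m and linear speed of pack below 0.02 m/s); the robot touches nothing.
It fails at once if the pack is tipped over (more than 0.5 rad) (angle between pack_center's own z axis and vertical above 0.5 rad).
It fails at once if the pack is dropped into the charging stand (faster than 0.45 m/s over the cradle, out of the fingers) (horizontal distance between pack_center and charger_seat below 0.02 m and linear speed of pack above 0.45 m/s and contact force between the fingers and pack below 0.1 N).
It fails at once if another thing on the bench is shifted more than 30 mm (distance of any of tape_green, tape_measure, multimeter, side_cutters, hex_bolt_1, heatshrink_pack, wood_block, tape_black from where it was at the start of the episode above 0.03 m).
It also fails if it takes over 58 s, if anything falls off the work surface, if the arm or the gripper's body presses on something with over 40 N, if the wrist force passes 120 N, or if a joint passes its speed limit or range.

ROBOT

A 6-joint arm with a two-finger parallel gripper is mounted at the origin on a cart in front of the work surface, level with it; the furniture and walls round the work are solid. World frame = base frame: x ahead of the robot, y to its left, z up, the work surface at z = 0. Lengths are in m, angles in rad, forces in N, time in s.
With the tool pointing down it reaches from about 0.4 to 0.825 m from the base axis. Payload 7 kg.
Tool frame: the origin (TCP) lies at the very end of the fingers, on their centre line; the grasp point (between the pads) lies 19 mm behind it (arm.grip_point_offset is the distance from the TCP to the grasp point, in m); z points along the fingers, y is the line along which they close (so a half turn about z gives the same grasp; the last joint's range is limited). The gripper opens to 88 mm and grips with 3 to 60 N. Pads are 19 mm wide; open, the fingers measure 130 mm over their backs; the gripper's body (78 mm by 193 mm) begins 47 mm behind the grasp point.
Start: joints at [1.512, 0.359, 0.012, 0, -1.224, -0.288], TCP at [0.229, 0.635, 0.227] pointing down, gripper open.
Joint ranges: [-3.07, 3.07], [-1.43, 2.12], [-1.02, 1.25], [-3.03, 1.67], [-3.05, -0], [-3.03, 3.03]. Speed limits (rad/s): [2.39, 2.39, 3.01, 3.14, 3.14, 3.14].

INTERFACE

Orientations are given as [roll, pitch, yaw] about the fixed x, y, z axes, in that order (R = Rz(yaw) Ry(pitch) Rx(roll)).
In Python, from station import arm, cams gives the robot as it stands.
- The arm moves only by the shell command python3 -m handwheel 'ROWS' [FORCE]. ROWS is JSON, a list that holds one entry, the list of rows, each a list of 7 numbers: the shift along the tool's x, y, z normalised to -1 to 1, where 1 is 0.08 m, then the turn, a rotation vector about the tool's x, y, z normalised to -1 to 1, where 1 is 0.5 rad, then the closure in counts, from 0 (fully open) to 255 (shut). In form: [[[x, y, z, wx, wy, wz, hand], ...]]. A call has 1 to 5 rows; each row is the pose to reach, as a shift and turn from the pose commanded when the call began, along the tool's axes at that moment; what a row does not reach only later rows make up. A row lasts 1/8 s, in which the tool goes at most 62.5 mm and 10.7 degrees, less where a joint would pass 70% of its speed; a pose out of reach is approached as far as the arm can. A call with a number of a shift or a turn outside -1 to 1 is refused whole. A call with a gripper value outside its range is refused whole. The fingers move at their own pace and stop on an object; FORCE is the grip in N (left out, the last holds). Time passes only in rows, so rows that repeat a pose let the fingers close. It gives the time, the measured TCP pose, the force, the opening and the grip force at its end, in the units of the state.
- arm.get_state(): the state, without advancing time (a new reading comes with each control period).
- cams.grab_frame(name): name is "scene" or "side" or "wrist"; returns the picture (384x512x3 uint8, blue, green, red); there is no depth.
- cams.camera_info(name): a dict with "camera_matrix" (3x3 intrinsics, pixels), "R" (3x3) and "t" (3): a world point X has camera coordinates R X + t; the wrist camera has in their place "hand_eye" (4x4, takes a point from camera to tool coordinates, whose origin is the TCP and whose axes are the flange's). Camera axes: x right, y down, z forward; pixel columns grow to the right and rows downward; lengths in m; the calibration is good to about 2 mm. The wrist camera is an equidistant fisheye: a pixel r from the principal point sees the ray r / f radians off the axis. A picture is of the moment at which its call begins: read the wrist's pose just before it. camera_info takes no time and is no camera call.
- arm.job_done(): hands the job in; it is judged then, once.
The state is a dict: "t": time; "q": joint angles; "qd": joint speeds; "joint_efforts": joint torques, N m; "eef_pos": TCP position; "ee_rot": TCP orientation; "force": force on the tool from outside, world axes, zero at the start; "moment": the same for the moment, N m; "width": finger opening in m; "gripper_force": force on a finger pad.
Only numpy, scipy, OpenCV 4.12 (cv2) and the standard library are available. Lean on these libraries where they do the work, as an engineer would, in place of code of your own. Each camera call takes 0.05 s, during which the arm holds its last target. There are 200 camera calls.

## Working session

There is one attempt and no reset: what is moved stays moved. The work goes in short steps, Python scripts to look and compute and a shell command to move; the robot and the scene stay as the last step left them, time stands still between calls to the robot, and variables do not carry over. Pictures are saved under pics/ and viewed, at most 10 in all, crops included, and the job is handed in when it is done.

```bash
mkdir -p pics; python3 - <<'E'
from station import arm,cams
import cv2,numpy as np
s=arm.get_state();print({k:np.round(v,3).tolist() for k,v in s.items()})
for n in("scene","side","wrist"):
    i=cams.camera_info(n);print(n,{k:np.round(v,4).tolist() for k,v in i.items() if not isinstance(v,str)})
    cv2.imwrite(f"pics/{n}0.png",cams.grab_frame(n))
a=[cv2.imread(f"pics/{n}0.png") for n in("scene","side")]
cv2.imwrite("pics/s1.png",cv2.resize(a[0],(800,600)));cv2.imwrite("pics/s2.png",cv2.resize(a[1],(800,600)))
E
```

```text
{'t': 0.0, 'q': [1.512, 0.359, 0.011, -0.0, -1.224, -0.288], 'qd': [-0.001, -0.001, -0.0, -0.001, -0.001, 0.001], 'joint_efforts': [0.0, -58.271, 29.306, 6.997, 0.007, -0.0], 'eef_pos': [0.229, 0.634, 0.226], 'ee_rot': [3.14, -0.0, -0.347], 'force': [-0.23, 0.374, 0.356], 'moment': [-0.03, 0.018, 0.006], 'gripper_force': 0.0, 'width': 0.088}
scene {'camera_matrix': [[397.4019, 0.0, 253.4557], [0.0, 397.4019, 187.1235], [0.0, 0.0, 1.0]], 'R': [[-0.9097, -0.4152, -0.0082], [-0.2626, 0.5905, -0.7631], [0.3217, -0.692, -0.6462]], 't': [0.5482, 0.0097, 1.4949]}
side {'camera_matrix': [[360.4278, 0.0, 255.9015], [0.0, 360.4278, 195.5818], [0.0, 0.0, 1.0]], 'R': [[-0.6363, 0.7714, -0.0003], [0.6001, 0.4948, -0.6286], [-0.4847, -0.4002, -0.7778]], 't': [0.0667, -0.3979, 1.4962]}
wrist {'camera_matrix': [[297.3186, 0.0, 254.7477], [0.0, 297.3186, 192.0399], [0.0, 0.0, 1.0]], 'hand_eye': [[-0.0001, -0.9598, -0.2807, 0.0777], [1.0, -0.0, -0.0003, 0.0006], [0.0003, -0.2807, 0.9598, -0.157], [0.0, 0.0, 0.0, 1.0]]}
```

View pics/s1.png

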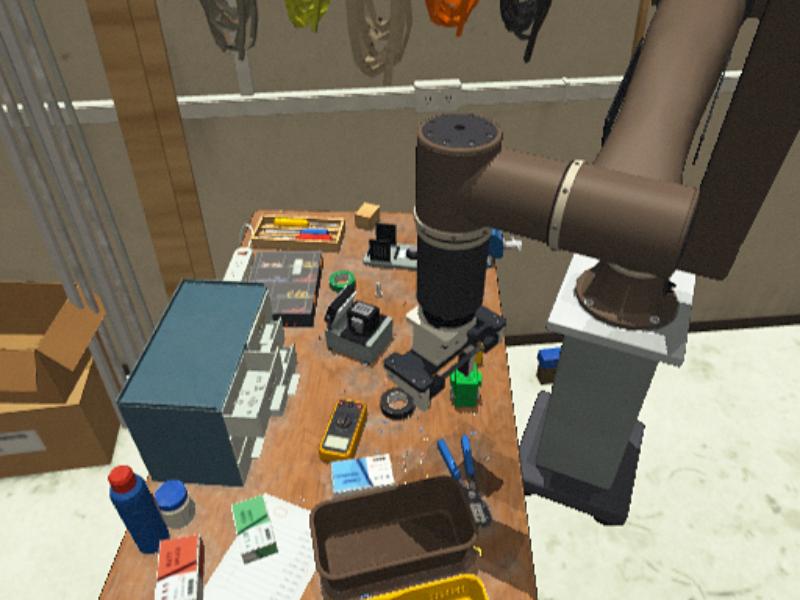

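View pics/s2.png

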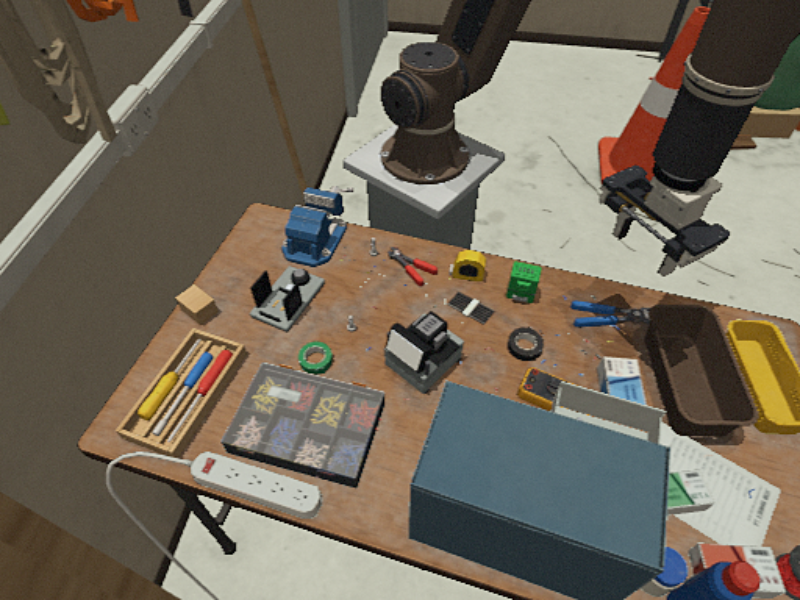

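The scene view shows the light near (360,325) and the stand near (395,245). The side view shows the light at (425,345), the stand at (287,297) and the green decoy at (523,281). Next I'll crop the side view more closely.

```bash
python3 - <<'E'
import cv2
a=cv2.imread("pics/side0.png")[155:255,150:310]
cv2.imwrite("pics/c1.png",cv2.resize(a,(800,500),interpolation=cv2.INTER_CUBIC))
E
```

```text
(no output)
```

View pics/c1.png

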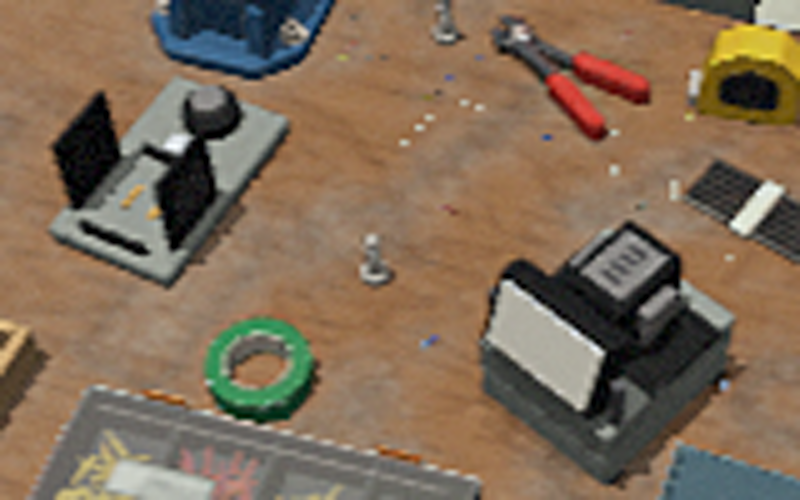

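The crop (scale 5, offset 150,155) shows these points:
- **Stand base:** corners at (180,78), (290,125), (168,275) and (52,228).
- **Start button:** top at (212,103).
- **Pack:** top at about (625,268), with a button facing lower right at (660,312).
- **Light:** base corners at (733,322) and (605,452), with the lamp head to the lower left.

```bash
cat > h.py <<'E'
import numpy as np,cv2
from station import arm,cams
from scipy.spatial.transform import Rotation as Ro
def ray(n,uv,z):
    i=cams.camera_info(n);K,R,t=map(np.array,(i["camera_matrix"],i["R"],i["t"]))
    o=-R.T@t;d=R.T@np.linalg.inv(K)@[*uv,1];return o+d*(z-o[2])/d[2]
def T(s):
    M=np.eye(4);M[:3,:3]=Ro.from_euler('xyz',s["ee_rot"]).as_matrix();M[:3,3]=s["eef_pos"];return M
def wray(M,uv,z):
    i=cams.camera_info("wrist");K=np.array(i["camera_matrix"]);C=M@np.array(i["hand_eye"])
    x,y=(uv[0]-K[0,2])/K[0,0],(uv[1]-K[1,2])/K[1,1];th=np.hypot(x,y)
    d=C[:3,:3]@[np.sin(th)*x/th,np.sin(th)*y/th,np.cos(th)];return C[:3,3]+d*(z-C[2,3])/d[2]
def go(p,yaw,yawmod=np.pi):
    "print units in tool frame for TCP target p pointing down with yaw"
    s=arm.get_state();M=T(s);d=M[:3,:3].T@(np.array(p)-M[:3,3])
    best=None
    for k in range(-2,3):
        Rt=Ro.from_euler('xyz',[np.pi,0,yaw+k*yawmod]);rv=(Ro.from_matrix(M[:3,:3]).inv()*Rt).as_rotvec()
        if best is None or np.linalg.norm(rv)<np.linalg.norm(best):best=rv
    print("t",round(s["t"],2),"eef",np.round(s["eef_pos"],4),np.round(s["ee_rot"],3),"units",np.round(d/.08,3),np.round(best/.5,3))
E
python3 - <<'E'
from h import *
c=lambda u,v:(150+u/5,155+v/5)
P=[ray("side",c(*q),.014) for q in[(180,80),(290,127),(168,278),(52,230)]]
for p in P:print(p[:2].round(3))
print("seat sides",[np.linalg.norm(P[i]-P[(i+1)%4]).round(3) for i in range(4)])
b=ray("side",c(212,98),.036);print("btn",b.round(3))
x=(P[2]+P[3]-P[0]-P[1]);y=np.arctan2(x[1],x[0]);print("stand yaw",y,"seat from btn",b[:2]+.08*np.array([np.cos(y),np.sin(y)]),"from base",np.mean(P,0)[:2]+.03*np.array([np.cos(y),np.sin(y)]))
for q in[(632,222),(680,258),(615,318),(568,268),(624,268)]:print("pack top",ray("side",c(*q),.102)[:2].round(3))
A=ray("side",c(733,322),.055);B=ray("side",c(605,455),.055);print("light",A[:2],B[:2],np.linalg.norm(A-B),np.arctan2(*(B-A)[1::-1]))
print("bare",ray("side",c(470,190),0), "bolt",ray("side",c(375,277),0),"shrink",ray("side",c(690,195),0))
E
```

```text
[0.514 0.03 ]
[0.497 0.117]
[0.635 0.146]
[0.655 0.062]
seat sides [np.float64(0.089), np.float64(0.141), np.float64(0.087), np.float64(0.145)]
btn [0.524 0.075 0.036]
stand yaw 0.21474375323783504 seat from btn [0.60203174 0.0923187 ] from base [0.60466306 0.0951626 ]
pack top [0.474 0.381]
pack top [0.477 0.418]
pack top [0.534 0.415]
pack top [0.523 0.373]
pack top [0.503 0.398]
light [0.46477609 0.45036572] [0.58253732 0.44797539] 0.11778548358063717 -0.02029529176732849
bare [4.53510716e-01 2.37089188e-01 1.11022302e-16] bolt [0.54545248 0.23715043 0.        ] shrink [0.36517504 0.35087874 0.        ]
```

```bash
python3 -c "
from h import *
go([.505,.398,.227],-.02)"
```

```text
t 0.15 eef [0.2293 0.6345 0.2258] [ 3.14  -0.    -0.347] units [ 4.246  1.608 -0.012] [ 0.003  0.    -0.654]
```

```bash
m="python3 -m handwheel"
$m '[[[0.4,0.15,0,0,0,0,0],[0.85,0.32,0,0,0,0,0]]]'; $m '[[[0.43,0.16,0,0,0,0,0],[0.85,0.32,0,0,0,0,0]]]'; $m '[[[0.43,0.16,0,0,0,0,0],[0.85,0.32,0,0,0,0,0]]]'; $m '[[[0.43,0.16,0,0,0,0,0],[0.85,0.32,0,0,0,0,0]]]'; $m '[[[0.43,0.16,0,0,0,-0.3,0],[0.85,0.32,0,0,0,-0.65,0],[0.85,0.32,0,0,0,-0.65,0],[0.85,0.32,0,0,0,-0.65,0]]]'
python3 - <<'E'
from h import *
go([.505,.398,.2],-.02)
s=arm.get_state();a=cams.grab_frame("wrist");cv2.imwrite("pics/w1.png",cv2.resize(a,(800,600)))
E
```

```text
t: 0.4
eef_pos: [0.2847, 0.5871, 0.2259]
ee_rot: [3.141, -0.0, -0.346]
force: [-0.1, -0.5, 0.0]
width: 0.0874
gripper_force: 0.0
t: 0.65
eef_pos: [0.3406, 0.5394, 0.2263]
ee_rot: [3.141, 0.0, -0.347]
force: [0.9, 1.4, 1.0]
width: 0.0877
gripper_force: 0.0
t: 0.9
eef_pos: [0.3959, 0.4922, 0.2263]
ee_rot: [3.141, 0.0, -0.347]
force: [0.3, 0.5, -0.4]
width: 0.088
gripper_force: 0.0
t: 1.15
eef_pos: [0.4512, 0.445, 0.2263]
ee_rot: [3.141, 0.0, -0.347]
force: [0.2, 0.8, -0.2]
width: 0.0875
gripper_force: 0.0
t: 1.65
eef_pos: [0.5055, 0.3988, 0.2263]
ee_rot: [3.141, 0.0, -0.024]
force: [0.2, -0.5, -0.9]
width: 0.0878
gripper_force: 0.0
t 1.65 eef [0.5055 0.3988 0.2263] [ 3.141  0.    -0.024] units [-0.006  0.01   0.328] [ 0.001  0.001 -0.009]
```

View pics/w1.png

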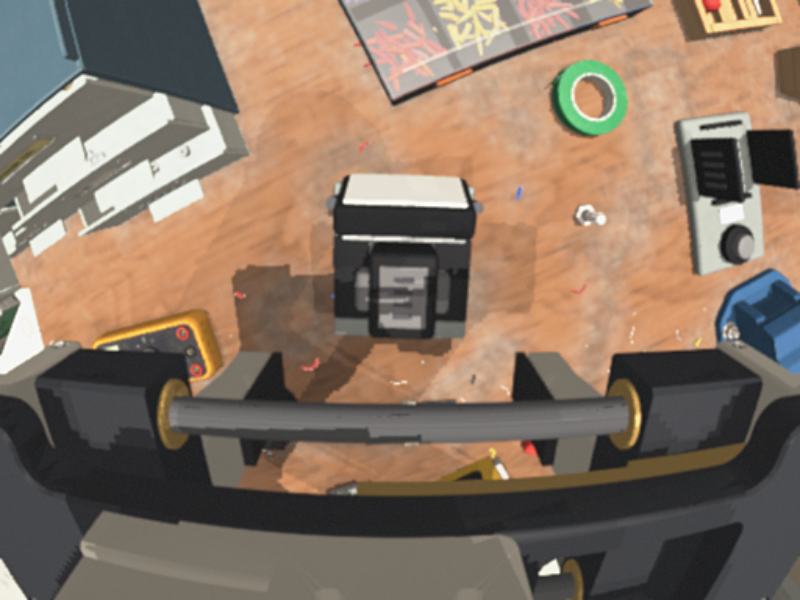

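The wrist view shows the pack top at (369–436, 250–337), with its centre at about (403,293). The base's near edge runs (334,336)–(466,336), the lamp is at the top, and the rotation looks close to zero.

```bash
python3 - <<'E'
from h import *
M=T(arm.get_state());k=lambda u,v:(u*.64,v*.64)
for q in[(373,250),(434,250),(436,337),(369,337),(403,293)]:print("pack",wray(M,k(*q),.102)[:2].round(4))
for q in[(334,336),(466,336)]:print("base",wray(M,k(*q),.055)[:2].round(4))
for q in[(342,237),(472,239),(336,205),(474,206)]:print("lamp",wray(M,k(*q),.125)[:2].round(4))
for q in[(740,237)]:print("btn",wray(M,k(*q),.036)[:2].round(4))
for q in[(680,120),(749,114),(763,262),(697,273)]:print("stand",wray(M,k(*q),.014)[:2].round(4))
E
```

```text
pack [0.5327 0.4128]
pack [0.5319 0.3753]
pack [0.4748 0.3742]
pack [0.4758 0.4176]
pack [0.5049 0.395 ]
base [0.4592 0.4478]
base [0.4569 0.3475]
lamp [0.5448 0.4287]
lamp [0.542  0.3554]
lamp [0.563  0.4313]
lamp [0.5608 0.3543]
btn [0.5341 0.0822]
stand [0.635  0.1449]
stand [0.6531 0.0567]
stand [0.5064 0.0232]
stand [0.4946 0.1148]
```

```bash
m="python3 -m handwheel"
$m '[[[-0.02,0.02,0.5,0,0,0,0],[-0.02,0.02,1,0,0,0,0]]]' 25; $m '[[[0,0,0.4,0,0,0,0],[0,0,0.75,0,0,0,0],[0,0,1,0,0,0,0],[0,0,1.0,0,0,0,0]]]'; $m '[[[0,0,0,0,0,0,255],[0,0,0,0,0,0,255],[0,0,0,0,0,0,255],[0,0,0,0,0,0,255],[0,0,0,0,0,0,255]]]' 25
```

```text
t: 1.95
eef_pos: [0.5033, 0.3983, 0.1462]
ee_rot: [-3.14, -0.001, -0.022]
force: [1.3, 0.0, -0.8]
width: 0.0876
gripper_force: 0.0
t: 2.45
eef_pos: [0.5026, 0.3972, 0.0649]
ee_rot: [3.139, 0.002, -0.022]
force: [0.6, 0.1, 0.1]
width: 0.0875
gripper_force: 0.0
t: 3.08
eef_pos: [0.5044, 0.3968, 0.0676]
ee_rot: [3.141, -0.001, -0.022]
force: [-1.0, -3.5, 6.8]
width: 0.0444
gripper_force: 24.9
```

```bash
m="python3 -m handwheel"
$m '[[[0,0,-0.1,0,0,0,255],[0,0,-0.3,0,0,0,255],[0,0,-0.5,0,0,0,255],[0,0,-0.75,0,0,0,255],[0,0,-1,0,0,0,255]]]';  $m '[[[0,0,-0.2,0,0,0,255],[0,0,-0.4,0,0,0,255],[0,0,-0.4,0,0,0,255]]]'
python3 - <<'E'
from h import *
a=cams.grab_frame("side");cv2.imwrite("pics/l1.png",cv2.resize(a[130:270,160:347],(800,600)))
go([.46,.25,.10],-.02)
E
```

```text
t: 3.7
eef_pos: [0.504, 0.3975, 0.1481]
ee_rot: [-3.141, -0.0, -0.022]
force: [0.2, 0.9, -5.2]
width: 0.0445
gripper_force: 24.9
t: 4.08
eef_pos: [0.5046, 0.398, 0.1803]
ee_rot: [-3.139, -0.002, -0.022]
force: [0.4, -0.3, -5.0]
width: 0.0441
gripper_force: 24.9
t 4.12 eef [0.5041 0.3975 0.179 ] [-3.141 -0.    -0.022] units [-0.511  1.856  0.985] [-0.002 -0.001 -0.004]
```

View pics/l1.png

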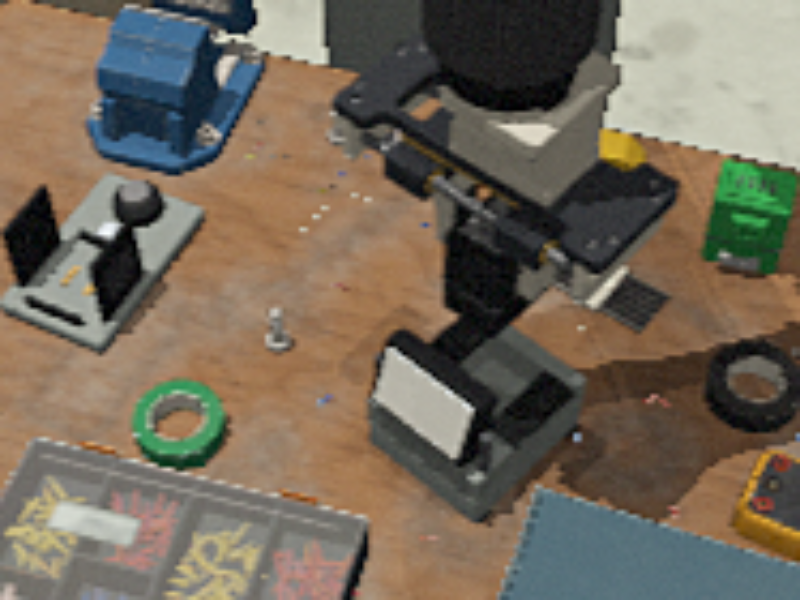

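The pack is out of the light and held upright. The bench between the light and the stand is bare apart from a bolt.

```bash
python3 - <<'E'
from h import *
c=lambda u,v:(150+u/5,155+v/5)
for q in[(600,135),(648,98),(445,38),(375,277),(190,60),(260,72)]:print(ray("side",c(*q),.0)[:2].round(3))
print(np.round(arm.get_state()["q"],3))
go([.44,.222,.10],.215)
E
```

```text
[0.362 0.273]
[0.314 0.278]
[0.36  0.133]
[0.545 0.237]
[0.489 0.01 ]
[0.466 0.056]
[ 0.971  0.337 -0.132 -0.    -1.101  0.578]
t 4.12 eef [0.5041 0.3975 0.179 ] [-3.141 -0.    -0.022] units [-0.753  2.211  0.985] [-0.002 -0.001 -0.474]
```

```bash
m="python3 -m handwheel"
$m '[[[-0.1,0.3,0,0,0,0,255],[-0.2,0.65,0,0,0,0,255],[-0.3,1,0,0,0,0,255]]]'; $m '[[[-0.15,0.35,0,0,0,0,255],[-0.25,0.7,0,0,0,-0.2,255],[-0.33,1,0,0,0,-0.47,255],[-0.33,1,0,0,0,-0.47,255]]]'
$m '[[[0,0.05,0.3,0,0,0,255],[0,0.1,0.6,0,0,0,255],[0,0.15,0.9,0,0,0,255],[0,0.15,1,0,0,0,255]]]';  $m '[[[0,0,0.3,0,0,0,255],[0,0,0.55,0,0,0,255],[0,0,0.6,0,0,0,255],[0,0,0.6,0,0,0,255]]]'
python3 -c "
from h import *
go([.45,.225,.037],.215)"
```

```text
t: 4.5
eef_pos: [0.4775, 0.3166, 0.1773]
ee_rot: [3.14, 0.001, -0.022]
force: [0.5, 0.4, -5.5]
width: 0.0448
gripper_force: 24.9
t: 5.0
eef_pos: [0.4491, 0.2366, 0.1779]
ee_rot: [3.141, 0.002, 0.213]
force: [0.1, 0.3, -4.5]
width: 0.0442
gripper_force: 24.9
t: 5.5
eef_pos: [0.452, 0.2261, 0.0968]
ee_rot: [3.14, 0.003, 0.212]
force: [-1.1, -1.1, -4.7]
width: 0.0443
gripper_force: 24.9
t: 6.0
eef_pos: [0.4531, 0.2272, 0.051]
ee_rot: [3.142, -0.0, 0.213]
force: [0.4, 0.2, -4.8]
width: 0.0444
gripper_force: 24.9
t 6.0 eef [0.4531 0.2272 0.051 ] [ 3.142 -0.     0.213] units [-0.044  0.019  0.175] [ 0.    -0.001 -0.003]
```

```bash
m="python3 -m handwheel"
$m '[[[0,0,0.05,0,0,0,255],[0,0,0.1,0,0,0,255],[0,0,0.14,0,0,0,255],[0,0,0.14,0,0,0,255]]]';  $m '[[[0,0,0.02,0,0,0,255],[0,0,0.04,0,0,0,255],[0,0,0.04,0,0,0,255]]]'
```

```text
t: 6.5
eef_pos: [0.4526, 0.2265, 0.0392]
ee_rot: [3.141, 0.0, 0.213]
force: [0.3, 0.0, -5.0]
width: 0.044
gripper_force: 24.9
t: 6.88
eef_pos: [0.4531, 0.2269, 0.0375]
ee_rot: [-3.141, -0.001, 0.214]
force: [-4.7, -2.4, 11.4]
width: 0.0445
gripper_force: 24.8
```

```bash
m="python3 -m handwheel"
$m '[[[0,0,0,0,0,0,0],[0,0,0,0,0,0,0],[0,0,0,0,0,0,0],[0,0,0,0,0,0,0],[0,0,0,0,0,0,0]]]'; $m '[[[0,0,-0.4,0,0,0,0],[0,0,-0.9,0,0,0,0],[0,0,-1,0,0,0,0]]]'
$m '[[[0,0,-0.6,0,0,0.3,0],[0,0,-0.6,0,0,0.6,0],[0,0,-0.6,0,0,0.9,0],[0,0,-0.6,0,0,0.98,0]]]'
$m '[[[0,0,0,0,0,0.3,0],[0,0,0,0,0,0.6,0],[0,0,0,0,0,0.9,0],[0,0,0,0,0,1,0]]]'
$m '[[[0,0,0,0,0,0.3,0],[0,0,0,0,0,0.6,0],[0,0,0,0,0,0.9,0],[0,0,0,0,0,1,0]]]'
$m '[[[0,0,0,0,0,0.16,0],[0,0,0,0,0,0.16,0]]]'
python3 - <<'E'
from h import *
go([.453,.227,.1],.215-np.pi/2)
a=cams.grab_frame("wrist");cv2.imwrite("pics/w2.png",cv2.resize(a,(800,600)))
E
```

```text
t: 7.5
eef_pos: [0.4528, 0.2267, 0.0361]
ee_rot: [3.142, -0.0, 0.213]
force: [0.1, 0.5, 0.0]
width: 0.0857
gripper_force: 0.0
t: 7.88
eef_pos: [0.454, 0.2278, 0.1187]
ee_rot: [-3.139, -0.004, 0.214]
force: [0.6, -0.2, -0.3]
width: 0.0878
gripper_force: 0.0
t: 8.38
eef_pos: [0.4524, 0.2265, 0.1636]
ee_rot: [3.141, 0.001, -0.28]
force: [0.5, -0.5, 0.1]
width: 0.0877
gripper_force: 0.0
t: 8.88
eef_pos: [0.4524, 0.2265, 0.1634]
ee_rot: [3.14, 0.0, -0.78]
force: [0.2, 0.2, -0.2]
width: 0.0879
gripper_force: 0.0
t: 9.38
eef_pos: [0.4524, 0.2265, 0.1634]
ee_rot: [3.141, -0.0, -1.28]
force: [0.3, 0.4, -0.2]
width: 0.0876
gripper_force: 0.0
t: 9.62
eef_pos: [0.4525, 0.2265, 0.1635]
ee_rot: [3.141, -0.0, -1.356]
force: [0.1, 0.1, 0.2]
width: 0.0876
gripper_force: 0.0
t 9.62 eef [0.4525 0.2265 0.1635] [ 3.141 -0.    -1.356] units [-0.005 -0.009  0.794] [ 0.002 -0.001 -0.001]
```

View pics/w2.png

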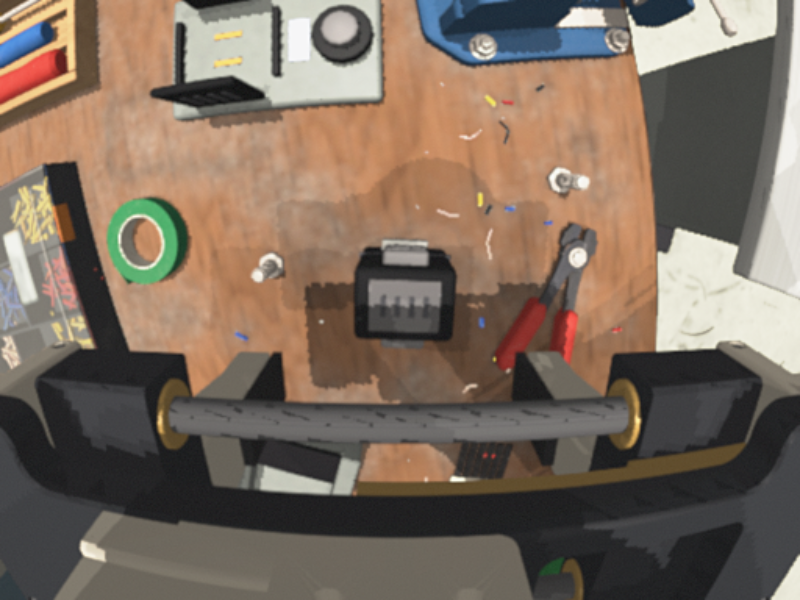

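The pack stands upright and square to the tool, with its top centred near (405,305). The bolt is at (268,268) and the cutter handle tip at (505,365). The stand's button is at (340,27) and its near base edge runs (176,118)–(383,100).

```bash
python3 - <<'E'
from h import *
M=T(arm.get_state());k=lambda u,v:(u*.64,v*.64);Mi=np.linalg.inv(M)
def p(n,uv,z):
    w=wray(M,k(*uv),z);print(n,w[:2].round(4),"tool",(Mi@[*w,1])[:2].round(4))
p("packTL",(367,279),.072);p("packTR",(443,279),.072);p("BR",(447,334),.072);p("BL",(365,334),.072)
p("outL",(357,338),.072);p("outR",(454,338),.072)
p("handle",(505,368),.012);p("handle2",(497,362),.012);p("bolt",(265,270),.02)
p("btn",(340,27),.036);p("e1",(176,118),.014);p("e2",(383,100),.014)
E
```

```text
packTL [0.474  0.2141] tool [ 0.0167 -0.0184]
packTR [0.433  0.2051] tool [0.0167 0.0236]
BR [0.4229 0.2361] tool [-0.0157  0.0268]
BL [0.4688 0.2461] tool [-0.0157 -0.0202]
outL [0.4728 0.2495] tool [-0.0181 -0.0248]
outR [0.4184 0.2376] tool [-0.0182  0.0309]
handle [0.3621 0.2738] tool [-0.0656  0.0781]
handle2 [0.3696 0.2703] tool [-0.0606  0.0715]
bolt [0.5445 0.2357] tool [ 0.0107 -0.0919]
btn [0.524  0.0709] tool [ 0.1672 -0.0366]
e1 [0.631  0.1425] tool [ 0.1202 -0.1565]
e2 [0.4894 0.1092] tool [ 0.1224 -0.011 ]
```

```bash
m="python3 -m handwheel"
$m '[[[0,0.03,0.4,0,0,0,0],[0,0.03,0.8,0,0,0,0],[0,0.03,1,0,0,0,0]]]';  $m '[[[0,0,0.35,0,0,0,0],[0,0,0.65,0,0,0,0],[0,0,0.72,0,0,0,0],[0,0,0.72,0,0,0,0]]]'
$m '[[[0,0,0,0,0,0,255],[0,0,0,0,0,0,255],[0,0,0,0,0,0,255],[0,0,0,0,0,0,255],[0,0,0,0,0,0,255]]]' 35
$m '[[[0,0,-0.2,0,0,0,255],[0,0,-0.5,0,0,0,255],[0,0,-1,0,0,0,255]]]'; $m '[[[0,0,-0.3,0,0,0,255],[0,0,-0.5,0,0,0,255],[0,0,-0.5,0,0,0,255]]]'
python3 -c "
from h import *
go([.601,.0905,.147],.222-np.pi/2)"
```

```text
t: 10.05
eef_pos: [0.4496, 0.2254, 0.0824]
ee_rot: [3.14, -0.001, -1.355]
force: [0.3, 1.0, -0.1]
width: 0.0875
gripper_force: 0.0
t: 10.55
eef_pos: [0.4504, 0.2262, 0.0266]
ee_rot: [3.141, -0.0, -1.356]
force: [0.6, 0.2, 0.8]
width: 0.0876
gripper_force: 0.0
t: 11.18
eef_pos: [0.4501, 0.226, 0.0269]
ee_rot: [3.141, -0.0, -1.357]
force: [-3.3, -0.7, 6.4]
width: 0.0581
gripper_force: 34.8
t: 11.55
eef_pos: [0.449, 0.225, 0.1055]
ee_rot: [3.138, -0.002, -1.357]
force: [1.4, 0.6, -4.5]
width: 0.0581
gripper_force: 34.8
t: 11.92
eef_pos: [0.4505, 0.2264, 0.147]
ee_rot: [-3.14, 0.001, -1.357]
force: [0.7, -0.2, -5.5]
width: 0.0582
gripper_force: 34.8
t 11.93 eef [0.4505 0.2264 0.147 ] [-3.140e+00  1.000e-03 -1.357e+00] units [ 2.060e+00 -1.478e+00 -1.000e-03] [-0.002  0.002 -0.016]
```

```bash
m="python3 -m handwheel"
$m '[[[0.2,-0.15,0,0,0,0,255],[0.45,-0.33,0,0,0,0,255],[0.69,-0.49,0,0,0,0,255]]]'; $m '[[[0.23,-0.16,0,0,0,0,255],[0.46,-0.33,0,0,0,0,255],[0.69,-0.49,0,0,0,0,255]]]';$m '[[[0.3,-0.2,0,0,0,0,255],[0.5,-0.4,0,0,0,-0.016,255],[0.68,-0.49,0,0,0,-0.016,255],[0.68,-0.49,0,0,0,-0.016,255],[0.68,-0.49,0,0,0,-0.016,255]]]'
python3 - <<'E'
from h import *
go([.601,.0905,.147],.222-np.pi/2)
a=cams.grab_frame("wrist");cv2.imwrite("pics/w3.png",cv2.resize(a,(800,600)))
E
```

```text
t: 12.3
eef_pos: [0.5, 0.1797, 0.1448]
ee_rot: [3.139, -0.001, -1.357]
force: [-0.9, 0.6, -5.2]
width: 0.0582
gripper_force: 34.8
t: 12.68
eef_pos: [0.55, 0.134, 0.1445]
ee_rot: [3.139, -0.0, -1.357]
force: [-0.7, -0.1, -5.1]
width: 0.058
gripper_force: 34.8
t: 13.3
eef_pos: [0.5995, 0.0901, 0.1459]
ee_rot: [3.14, 0.0, -1.349]
force: [0.1, 0.7, -4.5]
width: 0.0582
gripper_force: 34.8
t 13.3 eef [0.5995 0.0901 0.1459] [ 3.14   0.    -1.349] units [-0.001 -0.019 -0.014] [ 0.002  0.    -0.001]
```

View pics/w3.png

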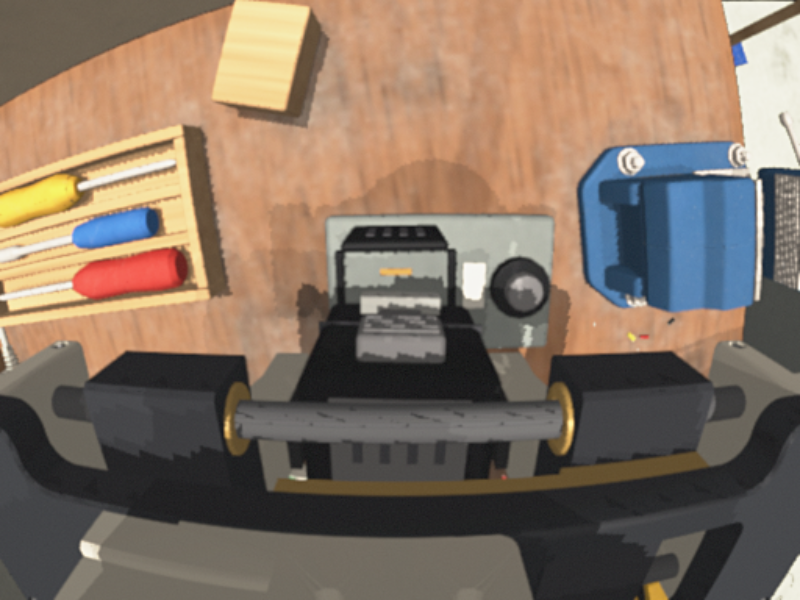

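The wrist view shows the stand under the pack. Its far edge runs (327,217)–(553,214) and its right edge goes down to (548,346). The button is at (521,288), and the far cheek top runs (344,249)–(447,248).

```bash
python3 - <<'E'
from h import *
M=T(arm.get_state());k=lambda u,v:(u*.64,v*.64);Mi=np.linalg.inv(M)
def p(n,uv,z):
    w=wray(M,k(*uv),z);print(n,w[:2].round(4),"tool",(Mi@[*w,1])[:2].round(4))
p("farL x45",(327,217),.014);p("farR",(553,214),.014);p("nearR",(548,346),.014)
p("btn",(523,289),.036)
p("cheek inner top L",(344,249),.078);p("R",(447,248),.078);p("cheek outer L",(357,226),.078);p("R",(438,226),.078)
p("ribL",(340,305),.022);p("ribR",(452,305),.022);p("ribLo",(336,252),.022);p("ribRo",(456,250),.022)
p("pack face L",(357,362),.073+.12-.0);p("btnL face",(357,345),.172);p("R",(446,345),.172)
E
```

```text
farL x45 [0.6546 0.0546] tool [ 0.047  -0.0459]
farR [0.5144 0.0193] tool [0.0505 0.0987]
nearR [0.4901 0.1073] tool [-0.0406  0.103 ]
btn [0.5278 0.0678] tool [0.0062 0.0749]
cheek inner top L [0.6351 0.0597] tool [ 0.0377 -0.0279]
R [0.5856 0.0481] tool [0.0382 0.0229]
cheek outer L [0.6311 0.0471] tool [ 0.0491 -0.0212]
R [0.5926 0.0384] tool [0.0491 0.0183]
ribL [0.635  0.1068] tool [-0.0082 -0.0382]
ribR [0.5655 0.0911] tool [-0.0082  0.033 ]
ribLo [0.6439 0.0737] tool [ 0.026  -0.0396]
ribRo [0.5719 0.0562] tool [0.0272 0.0345]
pack face L [0.6174 0.0652] tool [ 0.0284 -0.0118]
btnL face [0.6184 0.0692] tool [ 0.0247 -0.0136]
R [0.5919 0.0633] tool [0.0247 0.0135]
```

```bash
m="python3 -m handwheel"
$m '[[[0.04,-0.035,0,0,0,-0.03,255],[0.04,-0.035,0.2,0,0,-0.03,255],[0.04,-0.035,0.4,0,0,-0.03,255],[0.04,-0.035,0.5,0,0,-0.03,255],[0.04,-0.035,0.5,0,0,-0.03,255]]]'
python3 - <<'E'
from h import *
go([.604,.087,.040],.235-np.pi/2)
a=cams.grab_frame("wrist");cv2.imwrite("pics/w4.png",cv2.resize(a[110:270,150:390],(800,533),interpolation=cv2.INTER_CUBIC))
a=cams.grab_frame("side");cv2.imwrite("pics/s4.png",a)
E
```

```text
t: 13.98
eef_pos: [0.6031, 0.0873, 0.1053]
ee_rot: [3.139, -0.0, -1.334]
force: [0.1, 0.3, -5.5]
width: 0.0582
gripper_force: 34.8
t 13.97 eef [0.6031 0.0873 0.1053] [ 3.139 -0.    -1.334] units [ 0.006 -0.012  0.816] [ 0.004 -0.001  0.004]
```

View pics/w4.png

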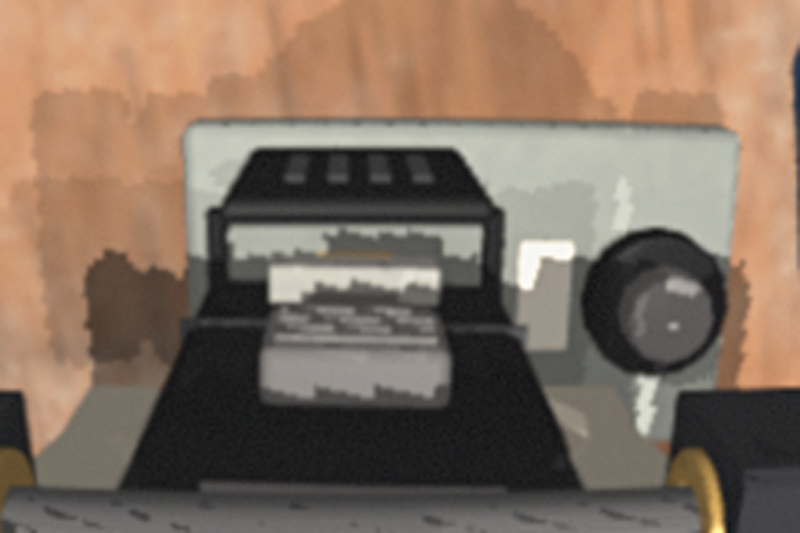

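```bash
python3 - <<'E'
from h import *
M=T(arm.get_state());s=.3;k=lambda u,v:(150+u*s,110+v*s);Mi=np.linalg.inv(M)
def p(n,uv,z):
    w=wray(M,k(*uv),z);print(n,w[:2].round(4),"tool",(Mi@[*w,1])[:2].round(4))
p("farL",(188,122),.014);p("farR",(738,130),.014)
p("cheek base L",(253,150),.014);p("R",(460,150),.014)
p("cheek top L",(210,211),.078);p("R",(502,211),.078);p("inner top",(225,221),.078);p("inner top",(488,221),.078)
p("btn",(672,315),.036)
p("packbtn bottom",(265,345),.079+.042);p("R",(445,345),.121);p("top",(262,400),.079+.062);p("topR",(450,400),.141)
p("hook",(268,304),.079+.009);p("hookR",(440,304),.088);p("hook top",(268,268),.079+.009)
p("packbottom L",(182,327),.079);p("packbottom R",(527,327),.079)
E
```

```text
farL [0.6557 0.0543] tool [ 0.0446 -0.0424]
farR [0.5147 0.0206] tool [0.0442 0.1025]
cheek base L [0.6378 0.0576] tool [ 0.0371 -0.0258]
R [0.5864 0.0451] tool [0.0372 0.0271]
cheek top L [0.6396 0.0596] tool [ 0.0356 -0.028 ]
R [0.5848 0.0463] tool [0.0356 0.0284]
inner top [0.6363 0.0609] tool [ 0.0336 -0.0252]
inner top [0.5869 0.0489] tool [0.0336 0.0257]
btn [0.5262 0.069 ] tool [-0.0001  0.08  ]
packbtn bottom [0.6233 0.0675] tool [ 0.0242 -0.0141]
R [0.5964 0.0609] tool [0.0242 0.0136]
top [0.622  0.0676] tool [ 0.0237 -0.0129]
topR [0.5974 0.0617] tool [0.0237 0.0125]
hook [0.6245 0.072 ] tool [ 0.02   -0.0163]
hookR [0.5933 0.0645] tool [0.02   0.0158]
hook top [0.626  0.0652] tool [ 0.027  -0.0161]
packbottom L [0.6404 0.0839] tool [ 0.0122 -0.0345]
packbottom R [0.5735 0.0677] tool [0.0122 0.0343]
```

```bash
python3 - <<'E'
from h import *
M=T(arm.get_state());s=.3;k=lambda u,v:(150+u*s,110+v*s);Mi=np.linalg.inv(M)
b=.079
for n,x,h in[("btn top outer",.03,.062),("btn top inner",.022,.062),("btn bottom outer",.03,.042),("hook top tip",.0285,.017),("hook bottom tip",.0285,.009),("hook top root",.022,.017),("pack bottom edge",.022,0),("pack top edge",.022,.072)]:
    # find row giving tool x = x at height
    r=np.arange(100,560);v=np.array([(Mi@[*wray(M,k(355,q),b+h),1])[0] for q in r]);print(n,r[np.argmin(abs(v-x))])
E
```

```text
btn top outer 357
btn top inner 412
btn bottom outer 309
hook top tip 273
hook bottom tip 260
hook top root 308Traceback (most recent call last):
  File "<stdin>", line 6, in <module>
  File "h.py", line 10, in wray
    i=cams.camera_info("wrist");K=np.array(i["camera_matrix"]);C=M@np.array(i["hand_eye"])
ValueError: time passes only in moves, steps and waits
```

Projecting the known sizes shows the pack is within about 1 mm of the cradle centre, so I can lower it.

```bash
m="python3 -m handwheel"
$m '[[[0,0,0.15,0,0,0,255],[0,0,0.3,0,0,0,255],[0,0,0.45,0,0,0,255],[0,0,0.6,0,0,0,255],[0,0,0.65,0,0,0,255]]]'; $m '[[[0,0,0.04,0,0,0,255],[0,0,0.08,0,0,0,255],[0,0,0.12,0,0,0,255],[0,0,0.14,0,0,0,255],[0,0,0.14,0,0,0,255]]]'
```

```text
t: 14.7
eef_pos: [0.6031, 0.0873, 0.0532]
ee_rot: [3.14, -0.0, -1.334]
force: [0.5, -1.6, -4.5]
width: 0.0582
gripper_force: 34.8
t: 15.32
eef_pos: [0.6037, 0.0876, 0.0433]
ee_rot: [3.142, -0.0, -1.334]
force: [-0.0, 0.5, -5.2]
width: 0.0578
gripper_force: 34.8
```

```bash
m="python3 -m handwheel"
$m '[[[0,0,0.015,0,0,0,255],[0,0,0.03,0,0,0,255],[0,0,0.03,0,0,0,255]]]'; $m '[[[0,0,0.01,0,0,0,255],[0,0,0.02,0,0,0,255],[0,0,0.02,0,0,0,255]]]'
```

```text
t: 15.7
eef_pos: [0.6038, 0.0876, 0.041]
ee_rot: [-3.142, 0.0, -1.334]
force: [0.3, -0.8, -4.1]
width: 0.0575
gripper_force: 34.8
t: 16.08
eef_pos: [0.6038, 0.0876, 0.0409]
ee_rot: [-3.141, -0.0, -1.333]
force: [-6.2, 0.6, 10.0]
width: 0.0582
gripper_force: 34.8
```

```bash
m="python3 -m handwheel"
$m '[[[0,0,0,0,0,0,45],[0,0,0,0,0,0,45],[0,0,0,0,0,0,45],[0,0,0,0,0,0,45]]]'; $m '[[[0,0,-0.3,0,0,0,45],[0,0,-0.6,0,0,0,45],[0,0,-1,0,0,0,45]]]'; $m '[[[0,0,-0.4,0,0,0,45],[0,0,-0.6,0,0,0,45],[0,0,-0.6,0,0,0,45]]]'
python3 - <<'E'
from h import *
go([.525,.069,.13],.235)
a=cams.grab_frame("wrist");cv2.imwrite("pics/w5.png",cv2.resize(a,(800,600)))
b=cams.grab_frame("side");cv2.imwrite("pics/s5.png",b)
E
```

```text
t: 16.58
eef_pos: [0.6038, 0.0876, 0.0393]
ee_rot: [-3.142, -0.0, -1.334]
force: [1.6, 0.0, -0.1]
width: 0.0724
gripper_force: 0.0
t: 16.95
eef_pos: [0.6032, 0.0874, 0.1194]
ee_rot: [3.14, -0.0, -1.334]
force: [0.7, 0.6, -1.1]
width: 0.0721
gripper_force: 0.0
t: 17.32
eef_pos: [0.6042, 0.0878, 0.1681]
ee_rot: [-3.14, 0.0, -1.334]
force: [0.4, 0.3, -0.7]
width: 0.072
gripper_force: 0.0
t 17.32 eef [0.6042 0.0878 0.1681] [-3.14   0.    -1.334] units [-0.003  1.018  0.474] [-4.000e-03 -2.000e-03 -3.138e+00]
```

View pics/w5.png

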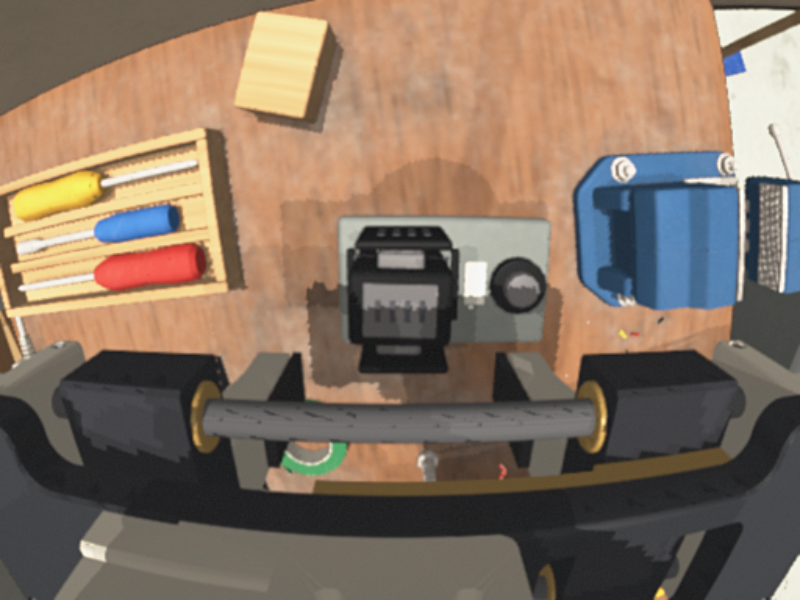

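The pack sits square between the cheeks. The button is at (521,287), and the vise foot on its right starts at x≈578. I'll turn the hand across the stand and press with closed fingers.

```bash
m="python3 -m handwheel"
$m '[[[0,0.4,0,0,0,0,255],[0,0.8,0,0,0,0,255],[0,1,0,0,0,0,255],[0,1,0,0,0,0,255]]]'
$m '[[[0,0,0,0,0,-0.35,255],[0,0,0,0,0,-0.7,255],[0,0,0,0,0,-1,255],[0,0,0,0,0,-1,255]]]'
$m '[[[0,0,0,0,0,-0.35,255],[0,0,0,0,0,-0.7,255],[0,0,0,0,0,-1,255],[0,0,0,0,0,-1,255]]]'
$m '[[[0,0,0,0,0,-0.35,255],[0,0,0,0,0,-0.7,255],[0,0,0,0,0,-1,255],[0,0,0,0,0,-1.0,255]]]'
$m '[[[0,0,0,0,0,-0.14,255],[0,0,0,0,0,-0.14,255]]]'
python3 - <<'E'
from h import *
go([.526,.069,.05],.235)
E
```

```text
t: 17.92
eef_pos: [0.5252, 0.0686, 0.167]
ee_rot: [3.141, -0.0, -1.334]
force: [-0.1, -0.1, 0.5]
width: 0.038
gripper_force: 0.0
t: 18.42
eef_pos: [0.5267, 0.0691, 0.1669]
ee_rot: [3.141, -0.0, -0.835]
force: [-0.1, -0.2, -0.2]
width: 0.0014
gripper_force: 0.0
t: 18.92
eef_pos: [0.5263, 0.0689, 0.1671]
ee_rot: [3.141, 0.0, -0.338]
force: [-0.6, -0.2, 0.7]
width: 0.0005
gripper_force: 0.0
t: 19.42
eef_pos: [0.5261, 0.0689, 0.1672]
ee_rot: [3.141, 0.0, 0.161]
force: [0.3, -0.3, -0.4]
width: 0.0008
gripper_force: 0.0
t: 19.68
eef_pos: [0.526, 0.0688, 0.1673]
ee_rot: [3.142, 0.0, 0.23]
force: [-0.4, -0.0, -0.6]
width: 0.0003
gripper_force: 0.0
t 19.68 eef [0.526  0.0688 0.1673] [3.142 0.    0.23 ] units [-0.    -0.002  1.466] [ 0.    0.   -0.01]
```

```bash
m="python3 -m handwheel"
$m '[[[0,0,0.4,0,0,0,255],[0,0,0.8,0,0,0,255],[0,0,1,0,0,0,255]]]'
$m '[[[0,0,0.3,0,0,0,255],[0,0,0.5,0,0,0,255],[0,0,0.56,0,0,0,255],[0,0,0.56,0,0,0,255]]]'
$m '[[[0,0,0.06,0,0,0,255],[0,0,0.12,0,0,0,255],[0,0,0.15,0,0,0,255],[0,0,0.15,0,0,0,255]]]'
```

```text
t: 20.05
eef_pos: [0.5252, 0.0685, 0.0857]
ee_rot: [3.141, 0.002, 0.23]
force: [0.8, 0.2, 1.1]
width: 0.0005
gripper_force: 0.0
t: 20.55
eef_pos: [0.5261, 0.0689, 0.0426]
ee_rot: [3.141, 0.0, 0.234]
force: [0.4, -0.5, 0.7]
width: 0.0004
gripper_force: 0.0
t: 21.05
eef_pos: [0.5266, 0.0691, 0.0309]
ee_rot: [-3.141, -0.001, 0.236]
force: [0.6, 1.7, 3.9]
width: 0.0003
gripper_force: 1.8
```

Force is 3.9 N at z = 0.0309, so I'll press slightly deeper, then retreat.

```bash
m="python3 -m handwheel"
$m '[[[0,0,0.02,0,0,0,255],[0,0,0.03,0,0,0,255],[0,0,0.03,0,0,0,255]]]'
$m '[[[0,0,-0.3,0,0,0,255],[0,0,-0.7,0,0,0,255],[0,0,-1,0,0,0,255]]]'
$m '[[[0,0,-0.5,0,0,0,255],[0,0,-1,0,0,0,255],[0,0,-1,0,0,0,255]]]'
python3 - <<'E'
from h import *
a=cams.grab_frame("side");cv2.imwrite("pics/f.png",cv2.resize(a[130:270,150:337],(800,600)))
E
```

```text
t: 21.42
eef_pos: [0.5266, 0.0691, 0.0299]
ee_rot: [3.142, -0.002, 0.237]
force: [-4.5, 1.0, 18.9]
width: 0.0006
gripper_force: 9.8
t: 21.8
eef_pos: [0.5255, 0.0686, 0.109]
ee_rot: [-3.142, 0.001, 0.236]
force: [0.5, -0.8, -0.3]
width: 0.0005
gripper_force: 0.0
t: 22.18
eef_pos: [0.5273, 0.0693, 0.1911]
ee_rot: [-3.141, -0.005, 0.236]
force: [-0.5, 0.1, -1.4]
width: 0.0007
gripper_force: 0.0
```

View pics/f.png

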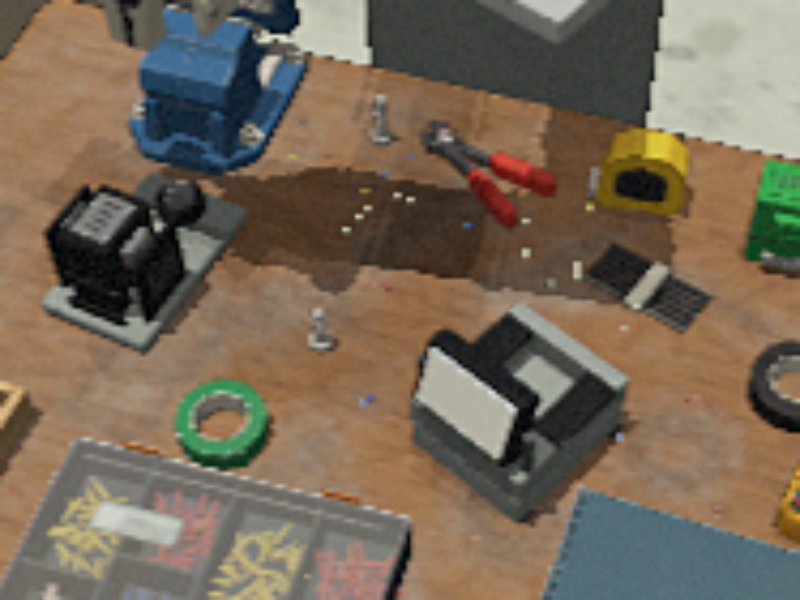

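The pack stands upright in the stand at (110,245), the button at (180,200) is back up, the other things haven't moved, and the button bottomed out at 19 N. I'm handing the job in.

```bash
python3 -c "
from station import arm
print(arm.job_done())"
```

```text
the job is handed in; nothing more can be done
None
```

The pack stands upright in the charging stand, the start button was pressed fully down and sprang back, and the job was handed in at about 22 s; no verdict was returned.

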